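# Post a pipe coupling through the spring flap of a returns bin

### The arm

A 7-joint arm with a two-finger parallel gripper is mounted at the origin on the work surface. World frame = base frame: x ahead of the robot, y to its left, z up, the work surface at z = 0. Lengths are in mm, angles in rad, forces in N, time in s.
With the tool pointing down it reaches from about 400 to 875 mm from the base axis. Payload 4.4 kg.
Tool frame: the origin (TCP) lies midway between the tips of the shut fingers; the grasp point (between the pads) lies 19 mm behind it; z points along the fingers, y is the line along which they close (so a half turn about z gives the same grasp; the last joint's range is limited). The gripper opens to 85 mm and grips with 20 to 120 N. Pads are 22 mm wide; open, the fingers measure 114 mm over their backs; the gripper's body (76 mm by 85 mm) begins 54 mm behind the grasp point. The pads swing forward as they close: fully open they stand 13 mm farther back than shut.
Start: joints at [1.179, 0.628, 0.038, 1.517, -0.027, 0.996, -0.02], TCP at [208.071, -615.812, 231.313] pointing down, gripper open.
Joint ranges: [-3.06, 3.06], [-0.37, 2.12], [-1.25, 1.32], [0.18, 2.47], [-1.1, 4.24], [0.23, 1.98], [-2.94, 2.94]. Speed limits (rad/s): [2.57, 2.57, 3.14, 3.14, 3.14, 3.14, 3.14].

### API

Orientations are given as [roll, pitch, yaw] about the fixed x, y, z axes, in that order (R = Rz(yaw) Ry(pitch) Rx(roll)).
In Python, from cell import read_state, get_image, finish_job gives the robot as it stands.
- The arm moves only by the tool send_rows, never from a script. Its argument "series" is a list of rows, each an object of numbers: "ax", "ay", "az": the turn, a rotation vector about the tool's x, y, z in rad; "dx", "dy", "dz": the shift along the tool's x, y, z in cm; "hand": the closure, from 0 (fully open) to 1 (shut). In form: [{"ax": .., "ay": .., "az": .., "dx": .., "dy": .., "dz": .., "hand": ..}, ...]. A call has 1 to 10 rows; each row is the pose to reach, as a shift and turn from the pose commanded when the call began, along the tool's axes at that moment; what a row does not reach only later rows make up. A row lasts 1/10 s, in which the tool goes at most 50 mm and 8.59 degrees, less where a joint would pass 70% of its speed; a pose out of reach is approached as far as the arm can. A call with a gripper value outside its range is refused whole. The fingers move at their own pace and stop on an object; the grip force is fixed at half the most. Time passes only in rows, so rows that repeat a pose let the fingers close. It gives the time, the measured TCP pose, the force, the opening and the grip force at its end, in the units of the state.
- read_state(): the state, without advancing time (a new reading comes with each control period).
- get_image(name): name is "scene" or "top" or "wrist"; returns a dict with "pixels" (420x560x3 uint8, red, green, blue), "mtx" (3x3 intrinsics, pixels), "R" (3x3) and "t" (3): a world point X has camera coordinates R X + t. Camera axes: x right, y down, z forward; pixel columns grow to the right and rows downward; lengths in mm; the calibration is good to about 2 mm. A picture is of the moment at which its call begins. There is no depth.
- finish_job(): hands the job in; it is judged then, once.
The state is a dict: "clock": time; "qpos": joint angles; "qd": joint speeds; "tau": joint torques, N m; "eef_pos": TCP position; "tool_rot": TCP orientation; "force": force on the tool from outside, world axes, zero at the start; "torque": the same for the moment, N m; "width": finger opening in mm; "gripper_force": force on a finger pad.
Only numpy, scipy, OpenCV 4.12 (cv2) and the standard library are available. Lean on these libraries where they do the work, as an engineer would, in place of code of your own. Each camera call takes 0.05 s, during which the arm holds its last target. There are 200 camera calls.

### The job

Put the loose white pipe coupling into the returns bin through its orange spring flap without lifting or pinching it: push the flap open with one finger and keep it open while the other finger pushes the coupling along its lane until it drops into the bin. Then draw the fingers out so that the flap swings shut, and leave the other things where they are.

Things in the scene. Friction and masses are not known exactly. Their poses are not given: they have to be found in the camera images.
- station: Returns station, fixed, at a new place and yaw each time: a grey laminate deck on wooden feet, top 100 mm above the table, and a grey bin behind it. Origin: on the table, below the sill (the middle of the lane's end, where the deck ends and the bin begins). x runs along the lane into the bin, y to its left, z up. The deck spans x -190 to 0, y -160 to +200 mm.
- sill (a point): Middle of the lane's end, on the deck's top (station 0, 0, 100 mm); axes as the station's. The lane is the strip of deck y -25 to +25 mm between two aluminium rails, 4 mm thick, 8 mm high, x -175 to -5 mm. At the sill the deck ends: past it the coupling falls 94 mm to the bin's floor.
- bin_in (a point): Middle of the bin's floor, 6 mm above the table. Inside, the bin spans station x 6 to 162, y -49 to +104 mm. It is open above; its side and back walls (6 mm) rise to 48 mm above the deck. Its mouth at the sill is shut by the flap between two steel posts, also 48 mm above the deck, at y -53 to -39 and y +90 to +110 mm (x -8 to +4 mm).
- flap (a joint): Orange upright flap at the sill on a vertical hinge at its left end (station x 0, y +85 mm): 114 mm long, so it reaches across the lane to y -29 mm; 4 mm thick, 4 to 46 mm above the deck. 0 = shut, across the lane; it opens only away from the deck, into the bin, up to 1.55 rad. A spring shuts it: 0.05 N m at 0, 0.15 N m at 1 rad (1 to 5 N at the finger).
- flap_hinge (a point): Point on the flap's hinge axis, at half the flap's height (25 mm above the deck).
- flap_tip (a point): Middle of the flap's free end, 114 mm from the hinge axis.
- coupling_center (a point): Centre of the white plastic pipe coupling: an upright ring, 42 mm outside diameter, 33 mm inside, 40 mm high, about 60 g, slick (friction about 0.25 on deck and rails), standing in the lane, its centre 70 to 130 mm before the sill and 20 mm above the deck.
- cement: Bystander: small jar with a blue cap, 48 mm diameter, 45 mm high, standing on the deck right of the lane. Origin: centre of its underside.
- collar: Bystander: copper collar, 38 mm diameter, 30 mm high, standing on the deck left of the lane. Origin: centre of its underside.
- can: Bystander: can, 66 mm diameter, 100 mm high, standing on the table right of the station. Origin: centre of its underside.
- driver: Bystander: screwdriver lying on the table left of the station. Origin: centre of its underside.

How it is judged:
By the outcome, as a careful person would: the job done as asked, in the order asked, and still so for the second after the job is handed in, with the robot touching nothing.
It also fails if it takes over 38 s, if anything falls off the work surface, if the arm or the gripper's body presses on something with over 40 N, if the wrist force passes 120 N, or if a joint passes its speed limit or range.

## Working session

There is one attempt and no reset: what is moved stays moved. The work goes in short steps, Python scripts to look and compute and a tool call to move; the robot and the scene stay as the last step left them, time stands still between calls to the robot, and variables do not carry over. Pictures are saved under pics/ and viewed, at most 10 in all, crops included, and the job is handed in when it is done.

Besides the shell and the picture viewer there is one more tool, called after "Call:" by a JSON object that holds its "name" and its "arguments", one argument or row to a line. send_rows: Moves the arm, as the interface text tells. Its arguments: {"type":"object","properties":{"series":{"type":"array","items":{"type":"object","properties":{"ax":{"type":"number"},"ay":{"type":"number"},"az":{"type":"number"},"dx":{"type":"number"},"dy":{"type":"number"},"dz":{"type":"number"},"hand":{"type":"number"}}}}},"required":["series"]}

```bash
mkdir -p pics; python3 - <<'E'
from cell import *
import cv2,pickle
s=read_state();print({k:s[k] for k in('clock','eef_pos','tool_rot','width')})
d={}
for n in('scene','top'):
    im=get_image(n);d[n]=im;cv2.imwrite(f'pics/{n}0.png',im['pixels'][:,:,::-1])
    print(n,im['mtx'],im['R'],im['t'])
pickle.dump(d,open('d0.pkl','wb'))
E
```

```text
{'clock': 0.0, 'eef_pos': array([ 207.8499329 , -615.22406438,  230.39726981]), 'tool_rot': array([-3.13972921e+00,  3.02466326e-05,  3.25776669e-01]), 'width': 85.31229458121679}
scene [[389.49183376   0.         273.00266733]
 [  0.         389.49183376 209.57046472]
 [  0.           0.           1.        ]] [[ 0.2169544   0.97615725 -0.00691483]
 [ 0.77900718 -0.17739723 -0.60139674]
 [-0.58828446  0.12508896 -0.79892062]] [-254.73309686 -369.46396822 1384.58795789]
top [[454.65152921   0.         280.8605176 ]
 [  0.         454.65152921 212.23849805]
 [  0.           0.           1.        ]] [[-0.01258959 -0.99988941 -0.00791691]
 [-0.99270269  0.01344793 -0.11983543]
 [ 0.11992864  0.00635046 -0.9927622 ]] [ 140.6757786   584.51035802 1366.46932942]
```

View pics/top0.png

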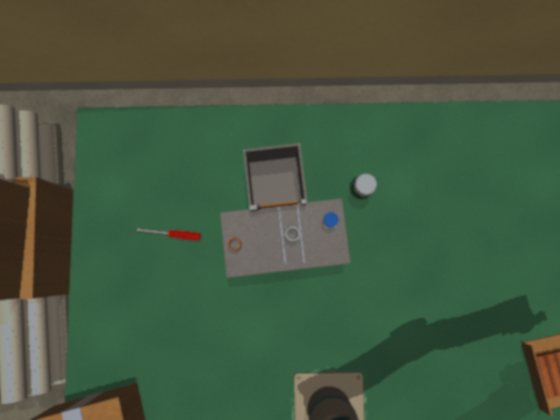

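View pics/scene0.png

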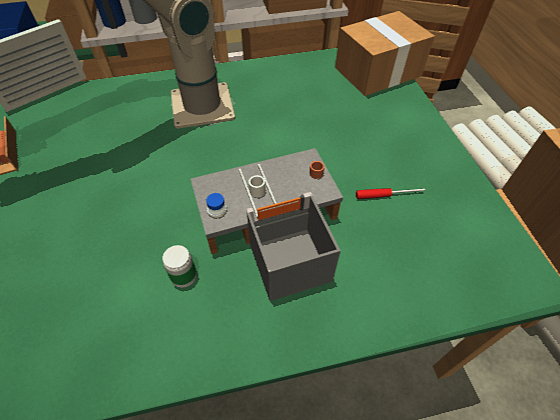

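The top view shows the deck, corners near (221,212), (343,200), (349,263) and (227,277). The coupling is at (292,233), the flap runs (258..298, 205), and the bin is behind it.

```bash
cat > h.py <<'E'
import numpy as np,cv2
def ray(im,uv,z):
    uv=np.atleast_2d(uv).astype(float);K,R,t=im['mtx'],im['R'],np.array(im['t'])
    d=np.c_[(uv-K[:2,2])/K[0,0],np.ones(len(uv))]@R; c=-R.T@t
    return c+d*((z-c[2])/d[:,2])[:,None]
def proj(im,X):
    p=np.atleast_2d(X)@im['R'].T+im['t'];p=p@im['mtx'].T;return p[:,:2]/p[:,2:]
def frame(o,yaw): # station->world
    c,s=np.cos(yaw),np.sin(yaw);return lambda P:np.atleast_2d(P)@np.array([[c,s,0],[-s,c,0],[0,0,1]])+[o[0],o[1],0]
E
python3 - <<'E'
import pickle;from h import *
d=pickle.load(open('d0.pkl','rb'));im=d['top'];px=im['pixels']
g=cv2.cvtColor(px,cv2.COLOR_RGB2GRAY)
c0=np.array([[221,212],[343,200],[349,263],[227,277]],np.float32)
c=cv2.cornerSubPix(g,c0.reshape(-1,1,2).copy(),(4,4),(-1,-1),(3,50,.01)).reshape(-1,2);print(c)
W=ray(im,c,100);print(W)
# station coordinates of corners: (0,200),(0,-160),(-190,-160),(-190,200)
S=np.array([[0,200],[0,-160],[-190,-160],[-190,200.]])
A=S-S.mean(0);B=W[:,:2]-W[:,:2].mean(0)
yaw=np.arctan2((A[:,0]*B[:,1]-A[:,1]*B[:,0]).sum(),(A*B).sum())
Rm=np.array([[np.cos(yaw),-np.sin(yaw)],[np.sin(yaw),np.cos(yaw)]])
o=W[:,:2].mean(0)-Rm@S.mean(0);print('o',o,'yaw',yaw,'res',W[:,:2]-(S@Rm.T+o))
f=frame(o,yaw)
hsv=cv2.cvtColor(px,cv2.COLOR_RGB2HSV)
# coupling: bright white blob
m=((hsv[:,:,1]<50)&(hsv[:,:,2]>140)).astype(np.uint8);
m2=np.zeros_like(m);m2[218:250,278:308]=m[218:250,278:308]
big=cv2.resize(px[190:285,210:360],None,fx=5,fy=5,interpolation=cv2.INTER_CUBIC)
for P,col in(([[0,-25,100],[-175,-25,100]],0),([[0,25,100],[-175,25,100]],0),([[0,85,146],[0,-29,146]],1)):
    q=((proj(im,f(P))-[210,190]+.5)*5).astype(int);cv2.line(big,tuple(map(int,q[0])),tuple(map(int,q[1])),(255,0,0) if not col else (0,255,255),1)
cv2.imwrite('pics/crop.png',big[:,:,::-1])
E
```

```text
[[219.78737 212.34131]
 [340.8947  198.22607]
 [349.6881  262.41022]
 [227.28629 277.0731 ]]
[[580.66316725 312.45085055 100.        ]
 [617.75970243 -44.96908008 100.        ]
 [429.31087532 -65.09421334 100.        ]
 [391.61973311 290.05794445 100.        ]]
o [601.4234596  113.29708093] yaw 0.10623086512048713 res [[ 0.44594272  0.28120843]
 [-0.62874522  0.83188794]
 [-0.1486392   0.85267799]
 [ 0.33144171 -1.96577436]]
```

View pics/crop.png

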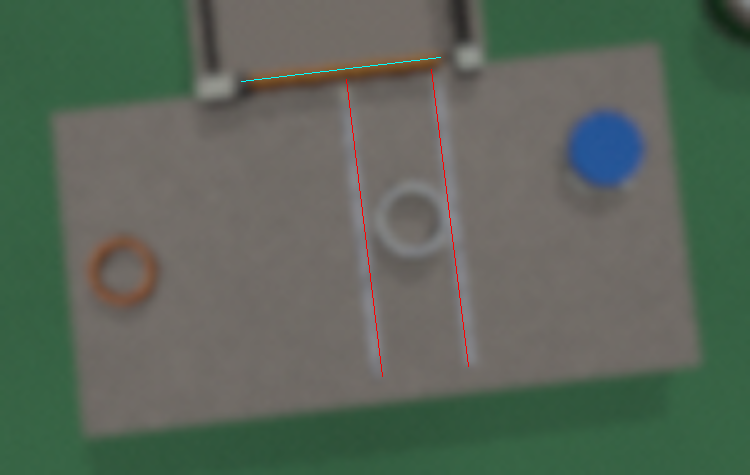

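The rectified overlay fits: the red lane edges and cyan flap edge lie on the real ones, and the coupling ring is centred at crop (411,218), pixel (291.8,233.2).

```bash
cat >> h.py <<'E'
O=np.array([601.4,113.3]);YAW=.1062;PHI=.35;ST=frame(O,YAW)
def inv(W): return (np.atleast_2d(W)-[*O,0])@ST(np.eye(3)).__sub__([*O,0]).T
def tool(target,yaw,s):
    from scipy.spatial.transform import Rotation as Q
    R0=Q.from_euler('xyz',s['tool_rot']);R1=Q.from_euler('xyz',[np.pi,0,yaw])
    print('shift cm',np.round(R0.inv().apply(np.array(target)-s['eef_pos'])/10,2),'turn',np.round((R0.inv()*R1).as_rotvec(),3))
E
python3 - <<'E'
import pickle;from h import *;from cell import read_state
d=pickle.load(open('d0.pkl','rb'));im=d['top']
W=ray(im,[291.8,233.2],140);print('ring',W,inv(W))
r=inv(W)[0];u=np.array([np.cos(PHI),np.sin(PHI)])
for gap in(8,):
    b=r[:2]-(21+gap)*u; t=b+42.5*u;ao=b+99.5*u;n=np.array([-u[1],u[0]])
    print('B',b,'tcp',t,'A outer corners',ao+11*n,ao-11*n,'world tcp',ST([*t,0]))
    tool([*ST([*t,0])[0,:2],200],np.pi/2+YAW+PHI,read_state())
E
```

```text
ring [[513.39149964 102.0834944  140.        ]] [[-88.70162237  -1.82436904 140.        ]]
B [-115.94343104  -11.76840546] tcp [-76.02009074   2.80475136] A outer corners [-26.24772199  32.68302623] [-18.70397023  12.01682654] world tcp [[525.51089551 108.03078319   0.        ]]
shift cm [ 53.24 -58.35   3.15] turn [-1.000e-03 -1.000e-03 -1.701e+00]
```

Call:
{"name": "send_rows", "arguments": {
  "series": [
    {"dx": 4,"dy": -2.3,"dz": 0,"az": -0.14,"hand": 0},
    {"dx": 8,"dy": -4.6,"dz": 0,"az": -0.28,"hand": 0},
    {"dx": 12,"dy": -7,"dz": 0,"az": -0.42,"hand": 0},
    {"dx": 16,"dy": -9.4,"dz": 0,"az": -0.56,"hand": 0},
    {"dx": 20,"dy": -11.8,"dz": 0,"az": -0.7,"hand": 0},
    {"dx": 24,"dy": -14.2,"dz": 0,"az": -0.84,"hand": 0},
    {"dx": 28,"dy": -16.6,"dz": 0,"az": -0.98,"hand": 0},
    {"dx": 32,"dy": -19,"dz": 0,"az": -1.12,"hand": 0},
    {"dx": 36,"dy": -21.5,"dz": 0,"az": -1.26,"hand": 0},
    {"dx": 36,"dy": -21.5,"dz": 0,"az": -1.4,"hand": 0}
  ]
}}

```text
invalid input at $.series[0]: expected keys ax, ay, az, dx, dy, dz, hand
```

```bash
python3 - <<'E'
from h import *;from cell import read_state
s=read_state();print(s['eef_pos'],s['tool_rot'],s['width'],s['qpos'])
tool([525.5,108,200],np.pi/2+YAW+PHI,s)
E
```

```text
[ 207.8860848  -615.2516053   230.45593251] [-3.13982308e+00  3.04670441e-05  3.25798220e-01] 85.74258485000767 [ 1.17918998  0.62928524  0.03844935  1.51828279 -0.0269909   0.99631261
 -0.02000906]
shift cm [ 53.24 -58.35   3.15] turn [-1.000e-03 -1.000e-03 -1.701e+00]
```

Call:
{"name": "send_rows", "arguments": {
  "series": [
    {"ax": 0,"ay": 0,"dx": 4,"dy": -2.3,"dz": 0,"az": -0.14,"hand": 0},
    {"ax": 0,"ay": 0,"dx": 8,"dy": -4.6,"dz": 0,"az": -0.28,"hand": 0},
    {"ax": 0,"ay": 0,"dx": 12,"dy": -7,"dz": 0,"az": -0.42,"hand": 0},
    {"ax": 0,"ay": 0,"dx": 16,"dy": -9.4,"dz": 0,"az": -0.56,"hand": 0},
    {"ax": 0,"ay": 0,"dx": 20,"dy": -11.8,"dz": 0,"az": -0.7,"hand": 0},
    {"ax": 0,"ay": 0,"dx": 24,"dy": -14.2,"dz": 0,"az": -0.84,"hand": 0},
    {"ax": 0,"ay": 0,"dx": 28,"dy": -16.6,"dz": 0,"az": -0.98,"hand": 0},
    {"ax": 0,"ay": 0,"dx": 32,"dy": -19,"dz": 0,"az": -1.12,"hand": 0},
    {"ax": 0,"ay": 0,"dx": 36,"dy": -21.5,"dz": 0,"az": -1.26,"hand": 0},
    {"ax": 0,"ay": 0,"dx": 36,"dy": -21.5,"dz": 0,"az": -1.4,"hand": 0}
  ]
}}

```text
clock: 1.1
eef_pos: [485.8, -288.7, 231.6]
tool_rot: [3.137, -0.004, 1.743]
force: [0.4, -0.2, 1.1]
width: 85.3
gripper_force: 0.0
```

```bash
python3 - <<'E'
from h import *;from cell import read_state
s=read_state();print(s['eef_pos'],s['tool_rot'],s['width'],s['qpos'])
tool([525.5,108,200],np.pi/2+YAW+PHI,s)
E
```

```text
[ 485.76399418 -288.7261743   231.60417758] [ 3.13681159 -0.00374794  1.74346829] 85.27403095439097 [ 0.73420325  0.52522186 -0.37001139  1.75272477  0.22542868  0.90403799
  0.44254506]
shift cm [38.39 10.71  3.36] turn [ 0.005 -0.003 -0.284]
```

Call:
{"name": "send_rows", "arguments": {
  "series": [
    {"ax": 0,"ay": 0,"dx": 4.5,"dy": 1.2,"dz": 0,"az": -0.05,"hand": 0},
    {"ax": 0,"ay": 0,"dx": 9,"dy": 2.5,"dz": 0,"az": -0.1,"hand": 0},
    {"ax": 0,"ay": 0,"dx": 13.5,"dy": 3.7,"dz": 0,"az": -0.15,"hand": 0},
    {"ax": 0,"ay": 0,"dx": 18,"dy": 5,"dz": 0,"az": -0.2,"hand": 0},
    {"ax": 0,"ay": 0,"dx": 22.5,"dy": 6.2,"dz": 0,"az": -0.25,"hand": 0},
    {"ax": 0,"ay": 0,"dx": 27,"dy": 7.5,"dz": 0,"az": -0.284,"hand": 0},
    {"ax": 0,"ay": 0,"dx": 31.5,"dy": 8.7,"dz": 0,"az": -0.284,"hand": 0},
    {"ax": 0,"ay": 0,"dx": 35.5,"dy": 10,"dz": 1,"az": -0.284,"hand": 0},
    {"ax": 0,"ay": 0,"dx": 38.4,"dy": 10.7,"dz": 2,"az": -0.284,"hand": 0},
    {"ax": 0,"ay": 0,"dx": 38.4,"dy": 10.7,"dz": 3,"az": -0.284,"hand": 0}
  ]
}}

```text
clock: 2.1
eef_pos: [526.6, 105.1, 201.1]
tool_rot: [3.139, -0.003, 2.018]
force: [0.7, 0.8, -0.3]
width: 85.2
gripper_force: 0.0
```

Call:
{"name": "send_rows", "arguments": {
  "series": [
    {"ax": 0,"ay": 0,"dx": 0,"dy": 0,"dz": 0,"az": 0,"hand": 0},
    {"ax": 0,"ay": 0,"dx": 0,"dy": 0,"dz": 0,"az": 0,"hand": 0}
  ]
}}

```text
clock: 2.3
eef_pos: [526.5, 97.4, 201.0]
tool_rot: [-3.14, 0.001, 2.008]
force: [-0.2, -0.8, 0.2]
width: 85.3
gripper_force: 0.0
```

```bash
python3 - <<'E'
from h import *;from cell import *
s=read_state();print(s['eef_pos'],s['tool_rot'],s['width'],s['force'])
tool([525.5,108,102],np.pi/2+YAW+PHI,s)
im=get_image('wrist')
px=im['pixels'].copy()
cv2.imwrite('pics/w1.png',px[:,:,::-1])
import pickle;pickle.dump(im,open('w1.pkl','wb'))
print(proj(im,ST([[0,25,100],[0,-25,100],[-175,25,100],[-175,-25,100],[0,-29,146],[-88.7,-1.8,140]])))
E
```

```text
[526.53199076  97.4272474  201.00048293] [-3.14003706e+00  6.85576251e-04  2.00808455e+00] 85.25536999966933 [-0.23678023 -0.84575439  0.21664765]
shift cm [1.01 0.37 9.9 ] turn [-0.002  0.001 -0.019]
[[382.70780775 204.17648385]
 [356.83355088 261.84406579]
 [156.44302759 126.41494529]
 [140.86286404 191.69077905]
 [371.14951393 295.88933675]
 [257.56327526 214.47244362]]
```

View pics/w1.png

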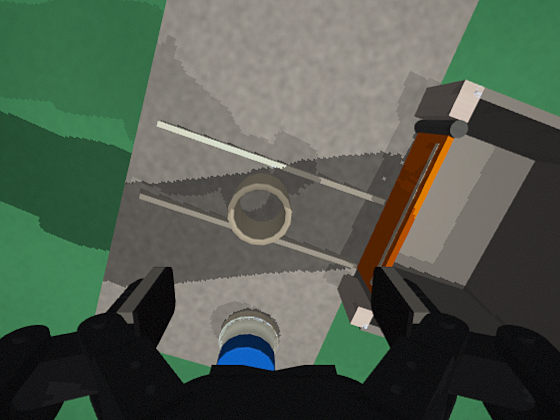

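The wrist view shows the ring at (260,213), against a predicted (257.6,214.5), so the estimate holds. I'm centring over it and lowering.

Call:
{"name": "send_rows", "arguments": {
  "series": [
    {"ax": 0,"ay": 0,"dx": 1.0,"dy": 0.4,"dz": 0,"az": -0.02,"hand": 0},
    {"ax": 0,"ay": 0,"dx": 1.0,"dy": 0.4,"dz": 0,"az": -0.02,"hand": 0},
    {"ax": 0,"ay": 0,"dx": 1.0,"dy": 0.4,"dz": 2,"az": -0.02,"hand": 0},
    {"ax": 0,"ay": 0,"dx": 1.0,"dy": 0.4,"dz": 4,"az": -0.02,"hand": 0},
    {"ax": 0,"ay": 0,"dx": 1.0,"dy": 0.4,"dz": 4,"az": -0.02,"hand": 0},
    {"ax": 0,"ay": 0,"dx": 1.0,"dy": 0.4,"dz": 4,"az": -0.02,"hand": 0}
  ]
}}

```text
clock: 2.95
eef_pos: [526.2, 109.8, 161.7]
tool_rot: [3.142, -0.0, 2.03]
force: [0.3, 0.6, -0.3]
width: 84.9
gripper_force: 0.0
```

```bash
python3 - <<'E'
from h import *;from cell import *
s=read_state();print(s['eef_pos'],s['tool_rot'],s['force'])
im=get_image('wrist');cv2.imwrite('pics/w2.png',im['pixels'][:,:,::-1])
tool([525.5,108,102],np.pi/2+YAW+PHI,s)
E
```

```text
[526.23495187 109.83001765 161.68483437] [ 3.14156324e+00 -1.26074242e-04  2.02980950e+00] [ 0.30741276  0.59261811 -0.28315327]
shift cm [-0.13 -0.15  5.97] turn [ 0.    -0.     0.003]
```

View pics/w2.png

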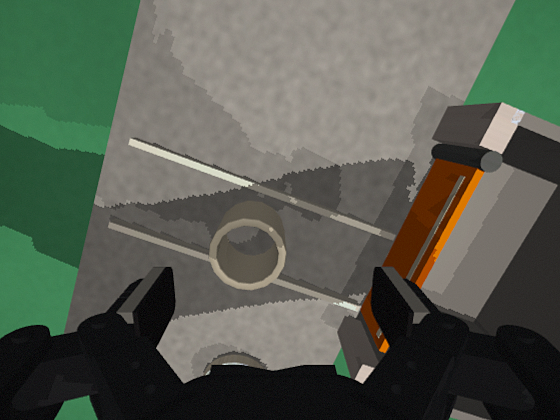

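The ring sits between the fingers, at (247,253), nearer the rear finger (tip near (165,270)). The flap is clear beyond the front finger at (385,270). Next I lower to about 14 mm above the deck.

Call:
{"name": "send_rows", "arguments": {
  "series": [
    {"ax": 0,"ay": 0,"dx": -0.1,"dy": -0.1,"dz": 2,"az": 0,"hand": 0},
    {"ax": 0,"ay": 0,"dx": -0.1,"dy": -0.1,"dz": 4,"az": 0,"hand": 0},
    {"ax": 0,"ay": 0,"dx": -0.1,"dy": -0.1,"dz": 5,"az": 0,"hand": 0},
    {"ax": 0,"ay": 0,"dx": -0.1,"dy": -0.1,"dz": 6,"az": 0,"hand": 0},
    {"ax": 0,"ay": 0,"dx": -0.1,"dy": -0.1,"dz": 6,"az": 0,"hand": 0},
    {"ax": 0,"ay": 0,"dx": -0.1,"dy": -0.1,"dz": 6,"az": 0,"hand": 0}
  ]
}}

```text
clock: 3.6
eef_pos: [526.1, 108.6, 101.8]
tool_rot: [3.141, 0.0, 2.03]
force: [-0.3, -0.3, 0.2]
width: 85.5
gripper_force: 0.0
```

```bash
python3 - <<'E'
from h import *;from cell import *
s=read_state();print(s['eef_pos'],s['tool_rot'],s['force'],inv(s['eef_pos']))
from scipy.spatial.transform import Rotation as Q
R0=Q.from_euler('xyz',s['tool_rot'])
print('lane dir in tool',R0.inv().apply(ST([1,0,0])[0]-[*O,0]))
im=get_image('scene');cv2.imwrite('pics/s2.png',cv2.resize(im['pixels'][130:300,150:380],None,fx=3,fy=3)[:,:,::-1])
E
```

```text
[526.08468834 108.64598642 101.79963625] [3.14080417e+00 1.20340252e-04 2.02985624e+00] [-0.33916552 -0.34322447  0.2328306 ] [[-75.38431877   3.35566627 101.79963625]]
lane dir in tool [-3.45582927e-01  9.38387889e-01  7.81488972e-04]
```

View pics/s2.png

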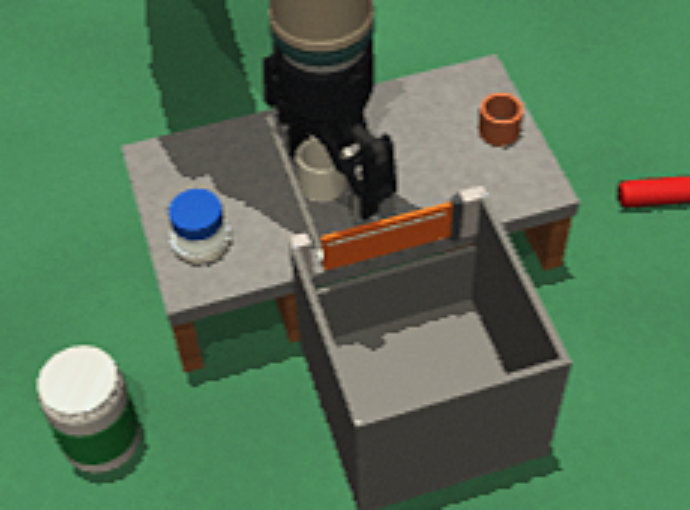

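The scene crop shows the front finger standing before the shut flap (flap near (385,235)), with the coupling at (320,170) behind it. I'll push along the lane.

Call:
{"name": "send_rows", "arguments": {
  "series": [
    {"ax": 0,"ay": 0,"az": 0,"dx": -0.35,"dy": 0.5,"dz": 0,"hand": 0},
    {"ax": 0,"ay": 0,"az": 0,"dx": -0.7,"dy": 1.0,"dz": 0,"hand": 0},
    {"ax": 0,"ay": 0,"az": 0,"dx": -1.05,"dy": 1.5,"dz": 0,"hand": 0},
    {"ax": 0,"ay": 0,"az": 0,"dx": -1.4,"dy": 2.0,"dz": 0,"hand": 0},
    {"ax": 0,"ay": 0,"az": 0,"dx": -1.6,"dy": 2.6,"dz": 0,"hand": 0},
    {"ax": 0,"ay": 0,"az": 0,"dx": -1.8,"dy": 3.2,"dz": 0,"hand": 0},
    {"ax": 0,"ay": 0,"az": 0,"dx": -2.0,"dy": 3.75,"dz": 0,"hand": 0},
    {"ax": 0,"ay": 0,"az": 0,"dx": -2.2,"dy": 4.3,"dz": 0,"hand": 0},
    {"ax": 0,"ay": 0,"az": 0,"dx": -2.4,"dy": 4.85,"dz": 0,"hand": 0},
    {"ax": 0,"ay": 0,"az": 0,"dx": -2.6,"dy": 5.4,"dz": 0,"hand": 0}
  ]
}}

```text
clock: 4.65
eef_pos: [585.7, 108.4, 101.1]
tool_rot: [-3.14, 0.001, 2.03]
force: [-1.9, -2.7, 0.0]
width: 85.4
gripper_force: 2.0
```

```bash
python3 - <<'E'
from h import *;from cell import *
s=read_state();print(s['eef_pos'],s['tool_rot'],s['force'],inv(s['eef_pos']))
im=get_image('scene');a=cv2.resize(im['pixels'][130:300,180:380],None,fx=2,fy=2)
w=cv2.resize(get_image('wrist')['pixels'],(400,300));c=np.zeros((340,800,3),np.uint8);c[:,:400]=a;c[:300,400:]=w
cv2.imwrite('pics/s3.png',c[:,:,::-1])
E
```

```text
[585.65912331 108.44029752 101.14621338] [-3.14018447e+00  6.05473033e-04  2.02991609e+00] [-1.89990199 -2.65772763  0.01084135] [[-16.16732464  -3.16378275 101.14621338]]
```

View pics/s3.png

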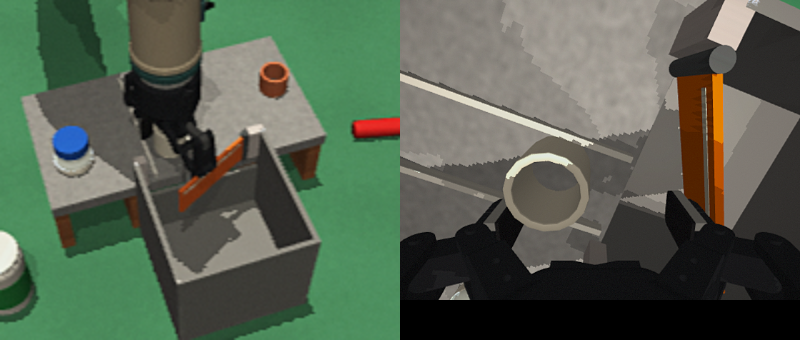

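The flap is partly open, held by the front finger, and the coupling is at the rear finger (wrist view, (545,190)). The tool drifted right, so I shift left first and then continue.

Call:
{"name": "send_rows", "arguments": {
  "series": [
    {"ax": 0,"ay": 0,"az": 0,"dx": 0.4,"dy": 0.15,"dz": 0,"hand": 0},
    {"ax": 0,"ay": 0,"az": 0,"dx": 0.75,"dy": 0.27,"dz": 0,"hand": 0},
    {"ax": 0,"ay": 0,"az": 0,"dx": 1.1,"dy": 0.4,"dz": 0,"hand": 0},
    {"ax": 0,"ay": 0,"az": 0,"dx": 0.9,"dy": 0.95,"dz": 0,"hand": 0},
    {"ax": 0,"ay": 0,"az": 0,"dx": 0.7,"dy": 1.5,"dz": 0,"hand": 0},
    {"ax": 0,"ay": 0,"az": 0,"dx": 0.5,"dy": 2.05,"dz": 0,"hand": 0},
    {"ax": 0,"ay": 0,"az": 0,"dx": 0.3,"dy": 2.6,"dz": 0,"hand": 0}
  ]
}}

```text
clock: 5.45
eef_pos: [608.3, 123.2, 101.3]
tool_rot: [3.141, 0.0, 2.03]
force: [-1.0, -1.0, 0.8]
width: 85.5
gripper_force: 1.0
```

```bash
python3 - <<'E'
from h import *;from cell import *
s=read_state();print(s['eef_pos'],s['tool_rot'],s['force'],inv(s['eef_pos']))
im=get_image('scene');a=cv2.resize(im['pixels'][130:300,180:380],None,fx=2,fy=2)
w=cv2.resize(get_image('wrist')['pixels'],(400,300));c=np.zeros((340,800,3),np.uint8);c[:,:400]=a;c[:300,400:]=w
cv2.imwrite('pics/s4.png',c[:,:,::-1])
E
```

```text
[608.29031399 123.22000862 101.28078954] [3.14142936e+00 5.82123907e-05 2.02954124e+00] [-0.95550144 -0.98288961  0.80477568] [[  7.90302021   9.13374345 101.28078954]]
```

View pics/s4.png

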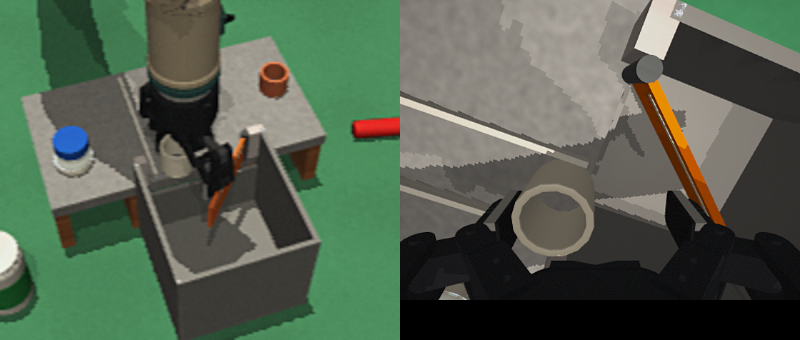

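The flap is wide open (wrist view, from (645,70) to (715,220)). The coupling at (550,215) is just short of the sill and centred on the rear pad. I'll push the last 30 mm.

Call:
{"name": "send_rows", "arguments": {
  "series": [
    {"ax": 0,"ay": 0,"az": 0,"dx": -0.17,"dy": 0.47,"dz": 0,"hand": 0},
    {"ax": 0,"ay": 0,"az": 0,"dx": -0.34,"dy": 0.94,"dz": 0,"hand": 0},
    {"ax": 0,"ay": 0,"az": 0,"dx": -0.52,"dy": 1.4,"dz": 0,"hand": 0},
    {"ax": 0,"ay": 0,"az": 0,"dx": -0.7,"dy": 1.9,"dz": 0,"hand": 0},
    {"ax": 0,"ay": 0,"az": 0,"dx": -0.87,"dy": 2.35,"dz": 0,"hand": 0},
    {"ax": 0,"ay": 0,"az": 0,"dx": -1.03,"dy": 2.8,"dz": 0,"hand": 0},
    {"ax": 0,"ay": 0,"az": 0,"dx": -1.03,"dy": 2.8,"dz": 0,"hand": 0},
    {"ax": 0,"ay": 0,"az": 0,"dx": -1.03,"dy": 2.8,"dz": 0,"hand": 0},
    {"ax": 0,"ay": 0,"az": 0,"dx": -1.03,"dy": 2.8,"dz": 0,"hand": 0}
  ]
}}

```text
clock: 6.45
eef_pos: [637.5, 126.2, 101.4]
tool_rot: [3.141, 0.0, 2.029]
force: [-0.4, -1.8, 0.1]
width: 85.6
gripper_force: 0.8
```

```bash
python3 - <<'E'
from h import *;from cell import *
s=read_state();print(s['eef_pos'],s['tool_rot'],s['force'],inv(s['eef_pos']))
im=get_image('scene');a=cv2.resize(im['pixels'][130:300,180:380],None,fx=2,fy=2)
w=cv2.resize(get_image('wrist')['pixels'],(400,300));c=np.zeros((340,800,3),np.uint8);c[:,:400]=a;c[:300,400:]=w
cv2.imwrite('pics/s5.png',c[:,:,::-1])
E
```

```text
[637.51716485 126.15526125 101.44406739] [3.14114509e+00 4.60158788e-04 2.02948748e+00] [-0.39218689 -1.81323814  0.11297735] [[ 37.27634748   8.95439876 101.44406739]]
```

View pics/s5.png

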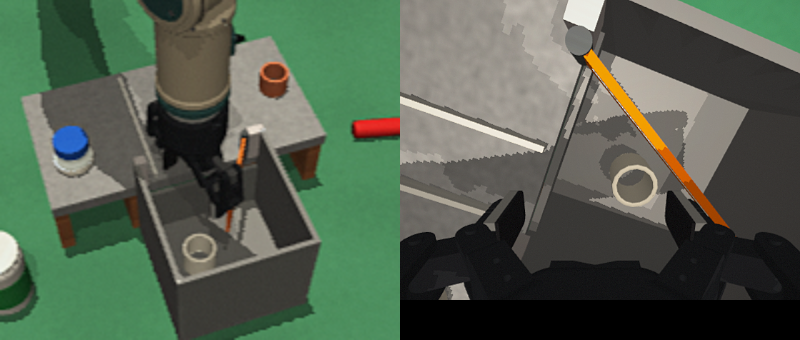

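The coupling stands on the bin floor (wrist view (635,185), scene (198,250)). I'll draw back along the lane so the flap follows the finger shut, then raise.

Call:
{"name": "send_rows", "arguments": {
  "series": [
    {"ax": 0,"ay": 0,"az": 0,"dx": 0.35,"dy": -0.94,"dz": 0,"hand": 0},
    {"ax": 0,"ay": 0,"az": 0,"dx": 0.7,"dy": -1.9,"dz": 0,"hand": 0},
    {"ax": 0,"ay": 0,"az": 0,"dx": 1.05,"dy": -2.8,"dz": 0,"hand": 0},
    {"ax": 0,"ay": 0,"az": 0,"dx": 1.4,"dy": -3.75,"dz": 0,"hand": 0},
    {"ax": 0,"ay": 0,"az": 0,"dx": 1.75,"dy": -4.7,"dz": 0,"hand": 0},
    {"ax": 0,"ay": 0,"az": 0,"dx": 2.1,"dy": -5.65,"dz": 0,"hand": 0},
    {"ax": 0,"ay": 0,"az": 0,"dx": 2.4,"dy": -6.6,"dz": 0,"hand": 0},
    {"ax": 0,"ay": 0,"az": 0,"dx": 2.75,"dy": -7.5,"dz": 0,"hand": 0},
    {"ax": 0,"ay": 0,"az": 0,"dx": 3.1,"dy": -8.45,"dz": 0,"hand": 0},
    {"ax": 0,"ay": 0,"az": 0,"dx": 3.45,"dy": -9.4,"dz": 0,"hand": 0}
  ]
}}

```text
clock: 7.55
eef_pos: [537.3, 116.2, 101.5]
tool_rot: [3.14, -0.0, 2.03]
force: [-1.2, -0.5, 0.3]
width: 85.3
gripper_force: 0.0
```

Call:
{"name": "send_rows", "arguments": {
  "series": [
    {"ax": 0,"ay": 0,"az": 0,"dx": 0.35,"dy": -0.94,"dz": 0,"hand": 0},
    {"ax": 0,"ay": 0,"az": 0,"dx": 0.6,"dy": -1.6,"dz": 0,"hand": 0},
    {"ax": 0,"ay": 0,"az": 0,"dx": 0.6,"dy": -1.6,"dz": 0,"hand": 0},
    {"ax": 0,"ay": 0,"az": 0,"dx": 0.6,"dy": -1.6,"dz": -2,"hand": 0},
    {"ax": 0,"ay": 0,"az": 0,"dx": 0.6,"dy": -1.6,"dz": -5,"hand": 0},
    {"ax": 0,"ay": 0,"az": 0,"dx": 0.6,"dy": -1.6,"dz": -9,"hand": 0},
    {"ax": 0,"ay": 0,"az": 0,"dx": 0.6,"dy": -1.6,"dz": -12,"hand": 0},
    {"ax": 0,"ay": 0,"az": 0,"dx": 0.6,"dy": -1.6,"dz": -12,"hand": 0},
    {"ax": 0,"ay": 0,"az": 0,"dx": 0.6,"dy": -1.6,"dz": -12,"hand": 0}
  ]
}}

```text
clock: 8.45
eef_pos: [521.3, 113.9, 221.8]
tool_rot: [3.14, 0.001, 2.029]
force: [0.1, 0.4, -0.6]
width: 85.0
gripper_force: 0.0
```

```bash
python3 - <<'E'
from h import *;from cell import *
s=read_state();print(s['eef_pos'],s['force'],s['clock'],inv(s['eef_pos']))
im=get_image('scene');a=cv2.resize(im['pixels'][130:300,180:380],None,fx=2,fy=2)
w=cv2.resize(get_image('wrist')['pixels'],(400,300));c=np.zeros((340,800,3),np.uint8);c[:,:400]=a;c[:300,400:]=w
cv2.imwrite('pics/s6.png',c[:,:,::-1])
E
```

```text
[521.33725406 113.91721765 221.83837888] [ 0.10581592  0.4006416  -0.6332119 ] 8.45 [[-79.54625332   9.10043012 221.83837888]]
```

View pics/s6.png

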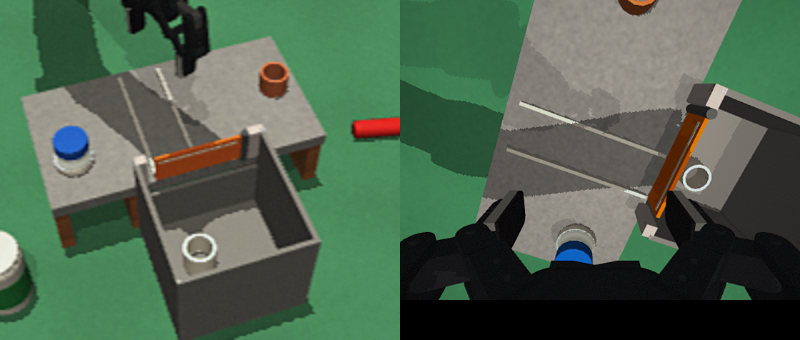

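The flap is shut (scene (200,155)), the coupling is in the bin at (198,252), the bystanders haven't moved, and the robot is touching nothing.

```bash
python3 -c "from cell import *;print(finish_job())"
```

```text
the job is handed in; nothing more can be done
None
```

The coupling was pushed through the flap and stands in the bin, the flap swung shut, nothing else moved, and the job was handed in at about 8.5 s.

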